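# Stop the pastry slab rocking

### The arm

A 7-joint arm with a two-finger parallel gripper is mounted at the origin on the work surface. World frame = base frame: x ahead of the robot, y to its left, z up, the work surface at z = 0. Lengths are in mm, angles in degrees, forces in N, time in s.
With the tool pointing down it reaches from about 400 to 900 mm from the base axis. Payload 5.5 kg.
Tool frame: the origin (TCP) lies midway between the tips of the shut fingers; the grasp point (between the pads) lies env.grasp_offset behind it (env.grasp_offset is the distance from the TCP to the grasp point, in mm); x points along the fingers, z is the direction in which the jaws open and shut, and the axes are right-handed (so a half turn about x gives the same grasp; the last joint's range is limited). The gripper opens to 92 mm and grips with 3 to 60 N. Pads are 19 mm wide; open, the fingers measure 130 mm over their backs; the gripper's body (75 mm by 190 mm) begins 47 mm behind the grasp point.
Start: joints at [81.715, 28.699, -24.465, 88.831, 12.651, 65.22, -12.049], TCP at [257.816, -596.683, 226.729] pointing down, gripper open.
Joint ranges: [-164.97, 164.97], [-17.58, 116.51], [-87.97, 89.64], [11.32, 138.91], [-80.73, 260.73], [10.89, 115.49], [-147.41, 147.41]. Speed limits (degrees/s): [147.25, 147.25, 180, 180, 180, 180, 180].

### API

Orientations are given as [roll, pitch, yaw] about the fixed x, y, z axes, in that order (R = Rz(yaw) Ry(pitch) Rx(roll)).
In Python, from plant import env gives the robot as it stands.
- The arm moves only by the tool arm_command, never from a script. Its arguments are lists of equal length, an entry for each row: "xyz": the shift along the world's x, y, z in mm, a list of three; "rot": the turn, a rotation vector about the world's x, y, z in degrees, a list of three; "grip": the closure in counts, from 0 (fully open) to 255 (shut). A call has 1 to 8 rows; each row shifts and turns the commanded pose from where the row before left it; what a row does not reach is not made up. A row lasts 1/10 s, in which the tool goes at most 50 mm and 8.59 degrees, less where a joint would pass 70% of its speed; a pose out of reach is approached as far as the arm can. A call with a gripper value outside its range is refused whole. The fingers move at their own pace and stop on an object; the grip force is fixed at half the most. Time passes only in rows, so rows that do not move let the fingers close. It gives the time, the measured TCP pose, the force and the opening at its end, in the units of the state.
- env.get_obs(): the state, without advancing time (a new reading comes with each control period).
- env.snapshot(name): name is "side" or "top" or "wrist"; returns a dict with "pixels" (420x560x3 uint8, red, green, blue), "fx", "fy", "cx", "cy" (pixels), "rvec" (rotation vector, rad) and "tvec" (3), from world to camera coordinates, as OpenCV has them; the wrist camera has in their place "hand_eye" (4x4, takes a point from camera to tool coordinates, whose origin is the TCP and whose axes are the tool frame's). Camera axes: x right, y down, z forward; pixel columns grow to the right and rows downward; lengths in mm; the calibration is good to about 2 mm. A picture is of the moment at which its call begins: read the wrist's pose just before it. There is no depth.
- env.finish_job(): hands the job in, once; it reports no verdict.
The state is a dict: "time_s": time; "joint_positions": joint angles; "dq": joint speeds; "joint_efforts": joint torques, N m; "ee_pos": TCP position; "eef_rot": TCP orientation; "force": force on the tool from outside, world axes, zero at the start; "ft_torque": the same for the moment, N m; "grip_width": opening from 0.0 (shut) to 1.0 (fully open).
Only numpy, scipy, OpenCV 4.12 (cv2) and the standard library are available. Lean on these libraries where they do the work, as an engineer would, in place of code of your own. Each camera call takes 0.05 s, during which the arm holds its last target.

### The job

The marble slab rocks on its stand at one corner. Press down on the slab's corners with the fingertips to find the one that rocks, rocking it fully down, then press only that corner's shim down flat and leave the other three shims up. Do not lift or shift the slab, the ring on it or the things around it.

Things in the scene. Friction and masses are not known exactly. Their poses are not given: they have to be found in the camera images.
- stand: fixed dark steel levelling stand on the worktop: base plate 180 mm (its x) by 262 mm (its y), 4 mm thick; origin at the centre of its underside, z up. It carries four fixed rubber feet (23 mm across, centred at x = +-65, y = +-85 mm, tops 22 mm above the worktop, under the slab) and four hinged shims. It stands turned up to 0.25 rad from the robot's axes.
- slab: loose marble pastry slab, 180 mm (its x) by 220 mm (its y), 20 mm thick, about 2 kg, lying level on the four feet; origin at the centre of its underside (22 mm above the worktop), top 42 mm above the worktop. One of its four corners, not known beforehand and different each time, stands on a perished foot: pressed down there with about 4 N it rocks, the corner sinking 5 mm, then meets a stop, and springs back when let go. The other three corners are firm and do not sink.
- cutter: loose steel pastry ring, 56 mm across, 25 mm tall, standing near the middle of the slab; origin at the centre of its underside. To be left alone.
- jar: loose amber jar, 60 mm across, 65 mm tall, on the worktop; origin at the centre of its underside. Bystander.
- spatula: loose spatula about 240 mm long lying flat on the worktop; origin at its underside, handle towards its -x. Bystander.
- bowl: loose white bowl, 100 mm across, 45 mm tall, on the worktop; origin at the centre of its underside. Bystander.
- corner_1 (a point): point on the slab's top face straight above its near left foot (slab x = -65, y = 85 mm; near means towards the robot), 42 mm above the worktop while the slab lies level: where to press that corner
- corner_2 (a point): point on the slab's top face straight above its near right foot (slab x = -65, y = -85 mm; near means towards the robot), 42 mm above the worktop while the slab lies level: where to press that corner
- corner_3 (a point): point on the slab's top face straight above its far left foot (slab x = 65, y = 85 mm; near means towards the robot), 42 mm above the worktop while the slab lies level: where to press that corner
- corner_4 (a point): point on the slab's top face straight above its far right foot (slab x = 65, y = -85 mm; near means towards the robot), 42 mm above the worktop while the slab lies level: where to press that corner
- shim_pad_1 (a point): centre of the top of the round press pad (28 mm across) at the free end of the near left corner's shim, the bare metal blade that sticks out sideways from under the slab beside that corner. Raised it is about 30 to 36 mm above the worktop, pressed flat 14 mm, and it then lies 47 mm outwards (stand +y) of the hinge
- shim_pad_2 (a point): centre of the top of the round press pad (28 mm across) at the free end of the near right corner's shim, the bare metal blade that sticks out sideways from under the slab beside that corner. Raised it is about 30 to 36 mm above the worktop, pressed flat 14 mm, and it then lies 47 mm outwards (stand -y) of the hinge
- shim_pad_3 (a point): centre of the top of the round press pad (28 mm across) at the free end of the far left corner's shim, the bare metal blade that sticks out sideways from under the slab beside that corner. Raised it is about 30 to 36 mm above the worktop, pressed flat 14 mm, and it then lies 47 mm outwards (stand +y) of the hinge
- shim_pad_4 (a point): centre of the top of the round press pad (28 mm across) at the free end of the far right corner's shim, the bare metal blade that sticks out sideways from under the slab beside that corner. Raised it is about 30 to 36 mm above the worktop, pressed flat 14 mm, and it then lies 47 mm outwards (stand -y) of the hinge
- shim_1 (a joint): angle in rad by which the near left corner's shim has been pressed down: starts at 0 to 0.1 (blade sloping up and outwards), 0.5 is flat (level, at its stop). The hinge (along stand x, at stand y = +121 mm, 12 mm above the worktop) is stiff: about 4 to 5 N down on the pad moves it, and it stays where it is left. Flat, its inner tongue props that slab corner
- shim_2 (a joint): angle in rad by which the near right corner's shim has been pressed down: starts at 0 to 0.1 (blade sloping up and outwards), 0.5 is flat (level, at its stop). The hinge (along stand x, at stand y = -121 mm, 12 mm above the worktop) is stiff: about 4 to 5 N down on the pad moves it, and it stays where it is left. Flat, its inner tongue props that slab corner
- shim_3 (a joint): angle in rad by which the far left corner's shim has been pressed down: starts at 0 to 0.1 (blade sloping up and outwards), 0.5 is flat (level, at its stop). The hinge (along stand x, at stand y = +121 mm, 12 mm above the worktop) is stiff: about 4 to 5 N down on the pad moves it, and it stays where it is left. Flat, its inner tongue props that slab corner
- shim_4 (a joint): angle in rad by which the far right corner's shim has been pressed down: starts at 0 to 0.1 (blade sloping up and outwards), 0.5 is flat (level, at its stop). The hinge (along stand x, at stand y = -121 mm, 12 mm above the worktop) is stiff: about 4 to 5 N down on the pad moves it, and it stays where it is left. Flat, its inner tongue props that slab corner
- perished_foot (a joint): how far, in m, the one perished foot hidden under the slab is squashed: 0 at rest, 0.005 at its stop. It looks like the other three feet and may be under any corner; this value does not tell which

How it is judged (in metres and radians):
On the way, in this order (a step that is already met when the one before it is completed fails the run):
1. the rocking corner is pressed with the fingers until it has sunk at least 3 mm, all shims still up (contact force between the fingers and slab above 1 N and value of joint perished_foot above 0.003 m and value of joint each of shim_1, shim_2, shim_3, shim_4 below 0.2 rad), for 0.1 s.
2. that corner's shim is pressed flat (((horizontal distance between perished_foot and corner_1 below 0.04 m and value of joint shim_1 above 0.44 rad) or (horizontal distance between perished_foot and corner_2 below 0.04 m and value of joint shim_2 above 0.44 rad) or (horizontal distance between perished_foot and corner_3 below 0.04 m and value of joint shim_3 above 0.44 rad) or (horizontal distance between perished_foot and corner_4 below 0.04 m and value of joint shim_4 above 0.44 rad))), for 0.2 s.
At the end, for the whole second after the job is handed in: The rocking corner's shim is flat (over 0.44 rad), the other three are still up (under 0.2 rad), the slab lies level (within 0.01 rad) within 12 mm of where it was and at rest, with the ring still standing on it (((horizontal distance between perished_foot and corner_1 below 0.04 m and value of joint shim_1 above 0.44 rad) or (horizontal distance between perished_foot and corner_2 below 0.04 m and value of joint shim_2 above 0.44 rad) or (horizontal distance between perished_foot and corner_3 below 0.04 m and value of joint shim_3 above 0.44 rad) or (horizontal distance between perished_foot and corner_4 below 0.04 m and value of joint shim_4 above 0.44 rad)) and (horizontal distance between perished_foot and corner_1 below 0.04 m or value of joint shim_1 below 0.2 rad) and (horizontal distance between perished_foot and corner_2 below 0.04 m or value of joint shim_2 below 0.2 rad) and (horizontal distance between perished_foot and corner_3 below 0.04 m or value of joint shim_3 below 0.2 rad) and (horizontal distance between perished_foot and corner_4 below 0.04 m or value of joint shim_4 below 0.2 rad) and angle between slab's own z axis and vertical below 0.01 rad and distance of slab from where it was at the start of the episode below 0.012 m and linear speed of slab below 0.01 m/s and z of cutter in the frame of slab between 0.015 and 0.025 m); the robot touches nothing.
It fails at once if the shim of a corner that does not rock is pressed down (over 0.2 rad) (not ((horizontal distance between perished_foot and corner_1 below 0.04 m or value of joint shim_1 below 0.2 rad) and (horizontal distance between perished_foot and corner_2 below 0.04 m or value of joint shim_2 below 0.2 rad) and (horizontal distance between perished_foot and corner_3 below 0.04 m or value of joint shim_3 below 0.2 rad) and (horizontal distance between perished_foot and corner_4 below 0.04 m or value of joint shim_4 below 0.2 rad))).
It fails at once if the slab is lifted more than 8 mm off its feet or shifted more than 20 mm (height (world z) of slab above 0.03 m or distance of slab from where it was at the start of the episode above 0.02 m).
It fails at once if the ring, jar, spatula or bowl is lifted or moved more than 25 mm (distance of any of cutter, jar, spatula, bowl from where it was at the start of the episode above 0.025 m).
It also fails if it takes over 58 s, if anything falls off the work surface, if the arm or the gripper's body presses on something with over 40 N, if the wrist force passes 120 N, or if a joint passes its speed limit or range.

## Working session

There is one attempt and no reset: what is moved stays moved. The work goes in short steps, Python scripts to look and compute and a tool call to move; the robot and the scene stay as the last step left them, time stands still between calls to the robot, and variables do not carry over. Pictures are saved under pics/ and viewed, and the job is handed in when it is done.

Besides the shell and the picture viewer there is one more tool, called by a JSON object that holds its "op" and its "data". arm_command: Moves the arm, as the interface text tells. Its arguments: {"type":"object","properties":{"xyz":{"type":"array","items":{"type":"array","items":{"type":"number"}}},"rot":{"type":"array","items":{"type":"array","items":{"type":"number"}}},"grip":{"type":"array","items":{"type":"number"}}},"required":["xyz","rot","grip"]}

```bash
ls; mkdir -p pics
python3 - <<'E'
from plant import env
import cv2
o=env.get_obs(); print(o); print(env.grasp_offset)
for n in ("top","side"):
    s=env.snapshot(n); cv2.imwrite(f"pics/{n}0.png",s["pixels"][:,:,::-1]); print({k:v for k,v in s.items() if k!="pixels"})
E
```

```text
pics
{'time_s': 0.0, 'joint_positions': array([ 81.7143001 ,  28.75434708, -24.45095945,  88.89021147,
        12.65225766,  65.22040886, -12.05055033]), 'dq': array([-0.05557451,  0.03145384,  0.01724966,  0.01589782,  0.14111543,
       -0.04921672,  0.02333583]), 'joint_efforts': array([-8.28600787e-04, -5.66573632e+01, -5.81633851e+00, -2.79104143e+01,
       -6.86516007e-02,  3.09502403e-02,  1.52877428e-04]), 'ee_pos': array([ 257.44435308, -596.08841869,  225.67794578]), 'eef_rot': array([179.14811239,  89.88849996, 112.51417652]), 'force': array([-0.21944096, -0.75440922,  0.20105329]), 'ft_torque': array([ 0.04643191, -0.01785857, -0.09679091]), 'grip_width': 1.0029717936969944}
18.8
{'fx': 542.6420874565937, 'fy': 542.6420874565937, 'cx': 283.9883299341449, 'cy': 210.4269847874789, 'rvec': array([ 2.16336028, -2.20349605,  0.06178924]), 'tvec': array([9.01069542e-02, 5.82621011e+02, 1.51472515e+03])}
{'fx': 507.1149290830136, 'fy': 507.1149290830136, 'cx': 274.2207706779185, 'cy': 214.75870252400745, 'rvec': array([ 0.86381606, -2.40753775,  1.23964186]), 'tvec': array([ 414.60166493,  275.47579594, 1135.83342016])}
```

View pics/top0.png

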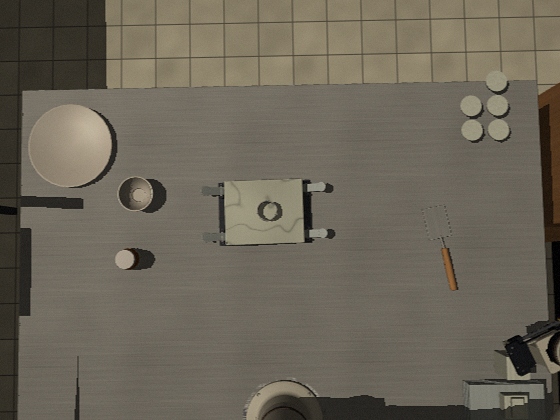

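View pics/side0.png

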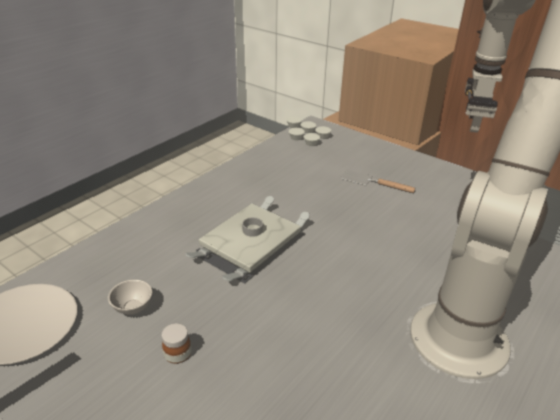

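The top view shows the slab at about (264,211) px, the ring at (269,211), the shims at both sides at rows about 189 and 236, the bowl at (135,193), the jar at (126,259), and the spatula at (443,250). The robot base is at the bottom. The side view agrees.

```bash
cat > h.py <<'E'
import cv2, numpy as np
from scipy.spatial.transform import Rotation as Ro
def ray(s,uv,z):
    uv=np.atleast_2d(uv).astype(float)
    R=cv2.Rodrigues(s["rvec"])[0]; t=s["tvec"]; c=-R.T@t
    d=np.c_[(uv[:,0]-s["cx"])/s["fx"],(uv[:,1]-s["cy"])/s["fy"],np.ones(len(uv))]@R
    return c+d*((z-c[2])/d[:,2])[:,None]
def proj(s,P):
    R=cv2.Rodrigues(s["rvec"])[0]; p=np.atleast_2d(P)@R.T+s["tvec"]
    return np.c_[p[:,0]/p[:,2]*s["fx"]+s["cx"],p[:,1]/p[:,2]*s["fy"]+s["cy"]]
E
python3 - <<'E'
from plant import env
from h import *
s=env.snapshot("top"); im=s["pixels"]; hsv=cv2.cvtColor(im,cv2.COLOR_RGB2HSV)
for p in [(240,200),(295,190),(283,238),(200,215),(320,187),(320,233),(210,190)]: print(p,im[p[1],p[0]],hsv[p[1],p[0]])
m=((im.min(2)>125)).astype(np.uint8); m[:170]=0;m[250:]=0;m[:,:205]=0;m[:,345:]=0
m=cv2.morphologyEx(m,cv2.MORPH_OPEN,np.ones((15,15)))
c=max(cv2.findContours(m,0,2)[0],key=cv2.contourArea)
w=ray(s,c[:,0],42)[:,:2].astype(np.float32)
r=cv2.minAreaRect(w); print(r,cv2.boxPoints(r))
cv2.imwrite("pics/crop1.png",cv2.resize(im[165:265,180:350,::-1],None,fx=4.5,fy=4.5,interpolation=cv2.INTER_CUBIC))
v=im.copy(); cv2.drawContours(v,[c],-1,(255,0,0),1)
cv2.imwrite("pics/crop2.png",cv2.resize(v[165:265,180:350,::-1],None,fx=4.5,fy=4.5,interpolation=cv2.INTER_CUBIC))
E
```

```text
(240, 200) [139 134 112] [ 24  50 139]
(295, 190) [148 144 120] [ 26  48 148]
(283, 238) [140 132 110] [ 22  55 140]
(200, 215) [113 106  98] [ 16  34 113]
(320, 187) [151 148 135] [ 24  27 151]
(320, 233) [148 149 135] [ 32  24 149]
(210, 190) [96 96 87] [30 24 96]Traceback (most recent call last):
  File "<stdin>", line 7, in <module>
ValueError: max() iterable argument is empty
```

Run:
```python
from plant import env
from h import *
s=env.snapshot("top"); im=s["pixels"]; hsv=cv2.cvtColor(im,cv2.COLOR_RGB2HSV)
m=((im[:,:,1]>120)).astype(np.uint8); m[:170]=0;m[250:]=0;m[:,:205]=0;m[:,345:]=0
m=cv2.morphologyEx(m,cv2.MORPH_CLOSE,np.ones((5,5)))
m=cv2.morphologyEx(m,cv2.MORPH_OPEN,np.ones((15,15)))
c=max(cv2.findContours(m,0,2)[0],key=cv2.contourArea)
w=ray(s,c[:,0],42)[:,:2].astype(np.float32)
r=cv2.minAreaRect(w); print(r,cv2.boxPoints(r))
v=im.copy(); cv2.drawContours(v,[c],-1,(255,0,0),1)
k=lambda a:cv2.resize(a[165:265,180:350,::-1],None,fx=4.5,fy=4.5,interpolation=cv2.INTER_CUBIC)
cv2.imwrite("pics/crop1.png",k(im));cv2.imwrite("pics/crop2.png",k(v))
```

```text
((579.6915283203125, 46.47215270996094), (176.91854858398438, 215.88470458984375), 0.8486694693565369) [[489.64313  153.09245 ]
 [492.84076  -62.768578]
 [669.7399   -60.148148]
 [666.5423   155.71289 ]]
```

View pics/crop2.png

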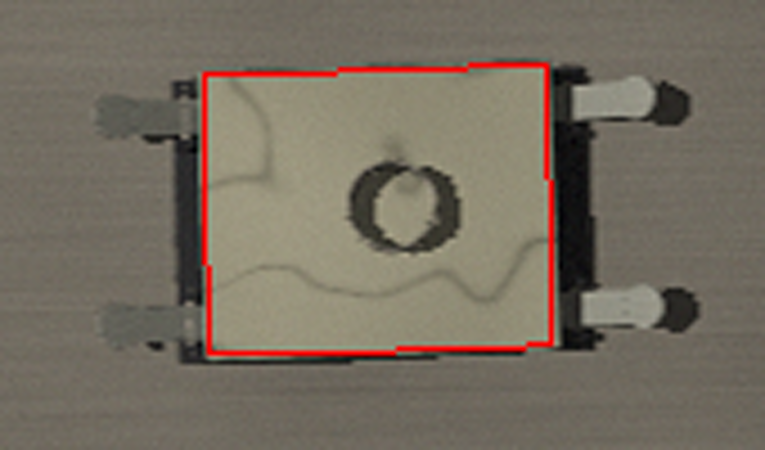

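View pics/crop1.png

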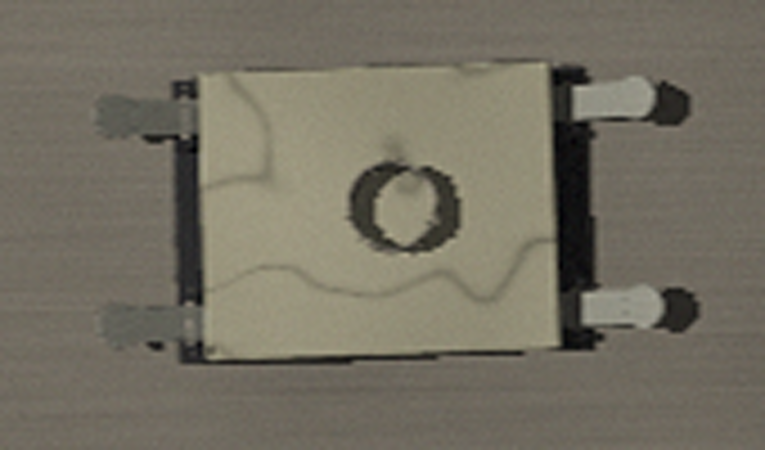

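{"op": "arm_command", "data": {"xyz": [[16, 35, -7], [16, 35, -7], [16, 35, -7], [16, 35, -7], [16, 35, -7], [16, 35, -7], [16, 35, -7], [16, 35, -7]], "rot": [[0, 0, 0], [0, 0, 0], [0, 0, 0], [0, 0, 0], [0, 0, 0], [0, 0, 0], [0, 0, 0], [0, 0, 0]], "grip": [255, 255, 255, 255, 255, 255, 255, 255]}}

```text
time_s: 1.0
ee_pos: [386.1, -315.3, 170.5]
eef_rot: [-0.2, 90.0, -66.8]
force: [0.4, 0.9, 0.4]
grip_width: 0.353
```

Run:
```python
from plant import env
from h import *
s=env.snapshot("top"); im=s["pixels"]
for u,v in [(632,100),(640,306),(112,117),(118,326)]: print(ray(s,(180+u/4.5,165+v/4.5),33).round(1))
c=np.array([579.5,46.4]); a=np.radians(.85);R=np.array([[np.cos(a),-np.sin(a)],[np.sin(a),np.cos(a)]])
for n,y in (("corner",85),("pad",166)):
  for x,sy in ((-65,1),(-65,-1),(65,1),(65,-1)): print(n,(c+R@[x,sy*y]).round(1))
o=env.get_obs(); print(o["eef_rot"],Ro.from_euler('xyz',o["eef_rot"],degrees=True).as_matrix().round(3), o["force"])
```

```text
[[ 645.  -114.2   33. ]]
[[ 516.5 -116.3   33. ]]
[[640.5 210.7  33. ]]
[[510. 208.  33.]]
corner [513.2 130.4]
corner [515.8 -39.6]
corner [643.2 132.4]
corner [645.8 -37.6]
pad [512.  211.4]
pad [ 517.  -120.5]
pad [642.  213.3]
pad [ 647.  -118.6]
[149.2042912   89.74291392  83.01506803] [[ 0.001  0.915  0.404]
 [ 0.004  0.404 -0.915]
 [-1.     0.002 -0.004]] [ 0.8679159   5.33802723 -0.77876447]
```

{"op": "arm_command", "data": {"xyz": [[16, 34, -12], [16, 34, -12], [16, 34, -12], [16, 34, -12], [16, 34, -12], [16, 34, -12], [16, 34, -12], [16, 34, -12]], "rot": [[0, 0, 0], [0, 0, 0], [0, 0, 0], [0, 0, 0], [0, 0, 0], [0, 0, 0], [0, 0, 0], [0, 0, 0]], "grip": [255, 255, 255, 255, 255, 255, 255, 255]}}

```text
time_s: 1.85
ee_pos: [514.4, -43.6, 74.2]
eef_rot: [12.0, 90.0, -54.7]
force: [-0.4, 1.2, 0.5]
grip_width: 0.006
```

{"op": "arm_command", "data": {"xyz": [[0, 0, 0], [0, 0, 0]], "rot": [[0, 0, 0], [0, 0, 0]], "grip": [255, 255]}}

```text
time_s: 2.05
ee_pos: [513.7, -43.6, 74.3]
eef_rot: [-135.5, 89.9, 158.1]
force: [-0.3, -1.0, -0.3]
grip_width: 0.006
```

{"op": "arm_command", "data": {"xyz": [[1, 2, -12], [1, 2, -12], [0, 0, -4], [0, 0, -2], [0, 0, -1.5], [0, 0, -1]], "rot": [[0, 0, 0], [0, 0, 0], [0, 0, 0], [0, 0, 0], [0, 0, 0], [0, 0, 0]], "grip": [255, 255, 255, 255, 255, 255]}}

```text
time_s: 2.65
ee_pos: [515.9, -41.0, 42.3]
eef_rot: [41.1, 90.0, -25.6]
force: [-1.3, -0.6, 7.6]
grip_width: 0.004
```

{"op": "arm_command", "data": {"xyz": [[0, 0, -1], [0, 0, -1], [0, 0, 0]], "rot": [[0, 0, 0], [0, 0, 0], [0, 0, 0]], "grip": [255, 255, 255]}}

```text
time_s: 2.95
ee_pos: [516.0, -40.9, 42.2]
eef_rot: [-13.7, 89.9, -80.3]
force: [-7.4, 0.2, 18.4]
grip_width: 0.003
```

Corner 2 is firm (18 N, no sinking). Next is corner 4.

{"op": "arm_command", "data": {"xyz": [[0, 0, 15], [32, 1, 0], [32, 1, 0], [32, 1, 0], [34, 0, 0], [0, 0, 0], [0, 0, 0]], "rot": [[0, 0, 0], [0, 0, 0], [0, 0, 0], [0, 0, 0], [0, 0, 0], [0, 0, 0], [0, 0, 0]], "grip": [255, 255, 255, 255, 255, 255, 255]}}

```text
time_s: 3.65
ee_pos: [646.0, -37.4, 55.4]
eef_rot: [155.1, 90.0, 88.5]
force: [-0.6, -1.1, -0.4]
grip_width: 0.004
```

{"op": "arm_command", "data": {"xyz": [[0, 0, -6], [0, 0, -4], [0, 0, -2], [0, 0, -1], [0, 0, -1], [0, 0, -1], [0, 0, 0]], "rot": [[0, 0, 0], [0, 0, 0], [0, 0, 0], [0, 0, 0], [0, 0, 0], [0, 0, 0], [0, 0, 0]], "grip": [255, 255, 255, 255, 255, 255, 255]}}

```text
time_s: 4.35
ee_pos: [644.6, -38.0, 42.3]
eef_rot: [-74.8, 89.9, -141.4]
force: [-8.9, -0.8, 16.8]
grip_width: 0.007
```

Corner 4 is firm too. Next is corner 3.

{"op": "arm_command", "data": {"xyz": [[0, 0, 20], [0, 34, 10], [0, 34, 0], [-1, 34, 0], [-1, 34, 0], [0, 34, -15], [0, 0, 0], [0, 0, 0]], "rot": [[0, 0, 0], [0, 0, 0], [0, 0, 0], [0, 0, 0], [0, 0, 0], [0, 0, 0], [0, 0, 0], [0, 0, 0]], "grip": [255, 255, 255, 255, 255, 255, 255, 255]}}

```text
time_s: 5.15
ee_pos: [642.8, 133.6, 54.7]
eef_rot: [-111.1, 89.9, -177.6]
force: [0.6, -1.1, 0.2]
grip_width: 0.005
```

{"op": "arm_command", "data": {"xyz": [[0, 0, -6], [0, 0, -4], [0, 0, -2], [0, 0, -1], [0, 0, -1], [0, 0, -1], [0, 0, 0]], "rot": [[0, 0, 0], [0, 0, 0], [0, 0, 0], [0, 0, 0], [0, 0, 0], [0, 0, 0], [0, 0, 0]], "grip": [255, 255, 255, 255, 255, 255, 255]}}

```text
time_s: 5.85
ee_pos: [643.9, 130.5, 42.3]
eef_rot: [-28.2, 89.8, -94.9]
force: [-6.2, -4.2, 14.6]
grip_width: 0.001
```

Corner 3 is firm, so it should be corner 1; I'll confirm by rocking it.

{"op": "arm_command", "data": {"xyz": [[0, 0, 15], [-32, -1, 0], [-33, 0, 0], [-32, -1, 0], [-32, 0, 0], [0, 0, 0], [0, 0, 0]], "rot": [[0, 0, 0], [0, 0, 0], [0, 0, 0], [0, 0, 0], [0, 0, 0], [0, 0, 0], [0, 0, 0]], "grip": [255, 255, 255, 255, 255, 255, 255]}}

```text
time_s: 6.55
ee_pos: [515.3, 130.3, 56.0]
eef_rot: [70.7, 89.9, 4.0]
force: [0.6, 0.1, 0.2]
grip_width: 0.003
```

{"op": "arm_command", "data": {"xyz": [[0, 0, -6], [0, 0, -4], [0, 0, -2], [0, 0, -1], [0, 0, -1], [0, 0, -1], [0, 0, 0]], "rot": [[0, 0, 0], [0, 0, 0], [0, 0, 0], [0, 0, 0], [0, 0, 0], [0, 0, 0], [0, 0, 0]], "grip": [255, 255, 255, 255, 255, 255, 255]}}

```text
time_s: 7.25
ee_pos: [514.9, 130.4, 40.5]
eef_rot: [37.9, 90.0, -28.8]
force: [-1.8, -0.7, 6.1]
grip_width: 0.001
```

Corner 1 is sinking at about 6 N; pressing on to the stop.

{"op": "arm_command", "data": {"xyz": [[0, 0, -1], [0, 0, -1], [0, 0, -1], [0, 0, -1], [0, 0, -0.5], [0, 0, 0], [0, 0, 0], [0, 0, 0]], "rot": [[0, 0, 0], [0, 0, 0], [0, 0, 0], [0, 0, 0], [0, 0, 0], [0, 0, 0], [0, 0, 0], [0, 0, 0]], "grip": [255, 255, 255, 255, 255, 255, 255, 255]}}

```text
time_s: 8.05
ee_pos: [514.7, 130.7, 37.9]
eef_rot: [-0.2, 89.9, -66.8]
force: [-7.7, -1.7, 25.2]
grip_width: 0.006
```

Corner 1 sank about 4.4 mm to its stop. Now to shim pad 1.

{"op": "arm_command", "data": {"xyz": [[0, 0, 10], [0, 0, 15], [-1, 27, 0], [-1, 27, 0], [-1, 27, 0], [0, 0, -10], [0, 0, 0], [0, 0, 0]], "rot": [[0, 0, 0], [0, 0, 0], [0, 0, 0], [0, 0, 0], [0, 0, 0], [0, 0, 0], [0, 0, 0], [0, 0, 0]], "grip": [255, 255, 255, 255, 255, 255, 255, 255]}}

```text
time_s: 8.85
ee_pos: [511.6, 210.0, 50.4]
eef_rot: [-66.3, 89.9, -133.0]
force: [0.2, -0.8, -0.6]
grip_width: 0.005
```

Run:
```python
from plant import env
from h import *
print(env.get_obs()["ee_pos"])
k=lambda a:cv2.resize(a[180:300,170:330,::-1],None,fx=4.5,fy=4.5,interpolation=cv2.INTER_CUBIC)
cv2.imwrite("pics/side1.png",k(env.snapshot("side")["pixels"]))
```

```text
[511.57525044 210.02306172  50.4049668 ]
```

View pics/side1.png

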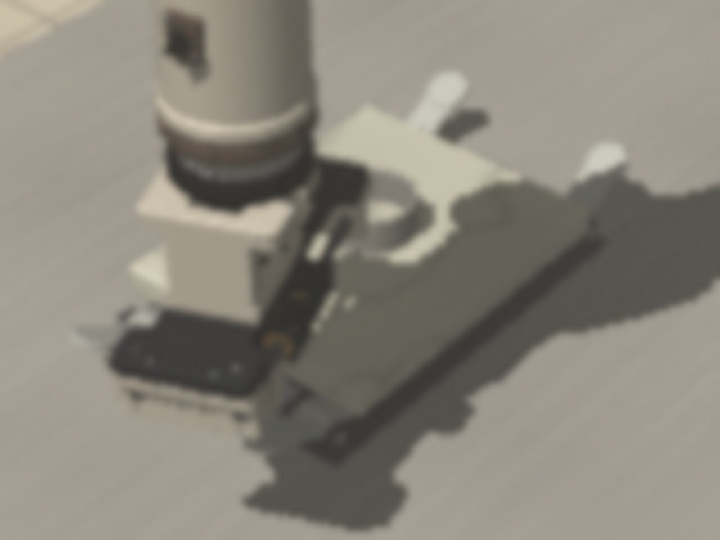

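The picture shows the gripper over the near-left shim (about (280,400) px), with the other shims still up and the ring clear. Pressing down.

{"op": "arm_command", "data": {"xyz": [[0, 1, -10], [0, 0, -4], [0, 0, -4], [0, 0, -3], [0, 0, -3], [0, 0, -3], [0, 0, -3], [0, 0, 0]], "rot": [[0, 0, 0], [0, 0, 0], [0, 0, 0], [0, 0, 0], [0, 0, 0], [0, 0, 0], [0, 0, 0], [0, 0, 0]], "grip": [255, 255, 255, 255, 255, 255, 255, 255]}}

```text
time_s: 9.7
ee_pos: [511.8, 212.2, 20.4]
eef_rot: [-54.5, 90.0, -121.2]
force: [1.1, 1.8, 2.9]
grip_width: 0.002
```

{"op": "arm_command", "data": {"xyz": [[0, 0, -2], [0, 0, -2], [0, 0, -1], [0, 0, 0]], "rot": [[0, 0, 0], [0, 0, 0], [0, 0, 0], [0, 0, 0]], "grip": [255, 255, 255, 255]}}

```text
time_s: 10.1
ee_pos: [511.7, 212.3, 15.5]
eef_rot: [-90.8, 90.0, -157.4]
force: [1.2, 1.1, 3.5]
grip_width: 0.005
```

{"op": "arm_command", "data": {"xyz": [[0, 0, -1], [0, 0, -1], [0, 0, -1], [0, 0, -0.5], [0, 0, 0], [0, 0, 0]], "rot": [[0, 0, 0], [0, 0, 0], [0, 0, 0], [0, 0, 0], [0, 0, 0], [0, 0, 0]], "grip": [255, 255, 255, 255, 255, 255]}}

```text
time_s: 10.7
ee_pos: [511.9, 212.4, 13.6]
eef_rot: [11.2, 89.9, -55.4]
force: [-3.2, -0.2, 17.1]
grip_width: 0.003
```

The pad is at its stop (z 13.6, 17 N). Lifting off, then checking.

{"op": "arm_command", "data": {"xyz": [[0, 0, 10], [0, 0, 30], [0, 0, 40], [0, 0, 40], [0, 40, 20], [-20, 40, 0], [-20, 40, 0], [-20, 40, 0]], "rot": [[0, 0, 0], [0, 0, 0], [0, 0, 0], [0, 0, 0], [0, 0, 0], [0, 0, 0], [0, 0, 0], [0, 0, 0]], "grip": [255, 255, 255, 255, 255, 255, 255, 255]}}

```text
time_s: 11.5
ee_pos: [451.2, 371.9, 151.9]
eef_rot: [-36.4, 89.9, -103.2]
force: [0.5, 0.5, 0.6]
grip_width: -0.001
```

{"op": "arm_command", "data": {"xyz": [[-20, 40, 20], [-20, 40, 20], [-20, 40, 0], [-20, 40, 0], [0, 0, 0], [0, 0, 0]], "rot": [[0, 0, 0], [0, 0, 0], [0, 0, 0], [0, 0, 0], [0, 0, 0], [0, 0, 0]], "grip": [255, 255, 255, 255, 255, 255]}}

```text
time_s: 12.1
ee_pos: [370.4, 532.2, 191.2]
eef_rot: [-50.1, 89.9, -116.6]
force: [1.4, -0.6, -0.6]
grip_width: 0.003
```

Run:
```python
from plant import env
from h import *
s=env.snapshot("side"); t=env.snapshot("top"); o=env.get_obs(); print(o["ee_pos"],o["force"],o["time_s"])
a=cv2.resize(s["pixels"][180:300,170:330,::-1],None,fx=3.75,fy=3.75,interpolation=cv2.INTER_CUBIC)
b=cv2.resize(t["pixels"][165:265,100:350,::-1],None,fx=3,fy=3,interpolation=cv2.INTER_CUBIC)
cv2.imwrite("pics/side2.png",a); cv2.imwrite("pics/top2.png",b)
```

```text
[373.0635438  530.12318875 191.20847095] [ 1.30123224 -0.10628405  0.64253718] 12.2
```

View pics/side2.png

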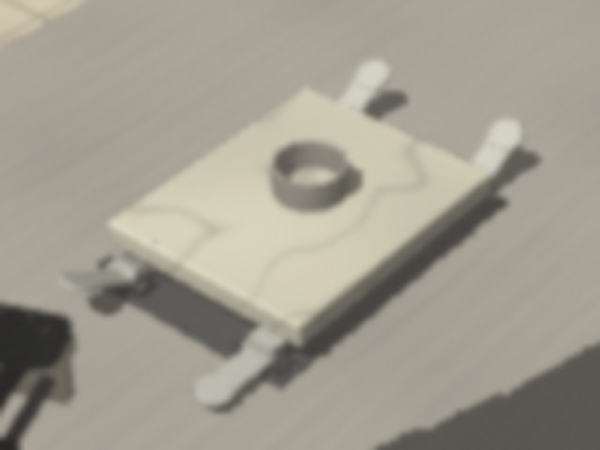

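View pics/top2.png

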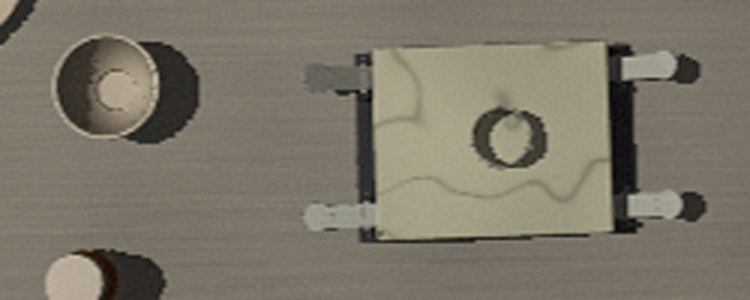

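The near-left shim lies flat (side (235,365) px, its shading now that of a level blade). The other three are still up with their shadows apart from them. The slab, ring, bowl and jar are where they were. Handing in.

```bash
python3 -c "
from plant import env
print(env.finish_job(), env.get_obs()['time_s'])"
```

```text
the job is handed in; nothing more can be done
the job is handed in; nothing more can be done
```

The rocking corner was the near left one (corner 1). I pressed its shim flat, left the other three up, and handed the job in just after 12.2 s of the 58 s allowed. No verdict was reported.

- **Finding the corner:** I pressed all four with the shut fingertips. Corners 2, 4 and 3 were firm, holding at z = 42.2–42.3 mm under 15–18 N. Corner 1 gave way at about 6 N and sank about 4.4 mm before meeting its stop at 25 N. That is a little short of the nominal 5 mm but well past the 3 mm required.
- **Pressing the shim:** shim pad 1 went down until it met its stop, with the fingertips at z = 13.6 mm under 17 N.
- **Last checks:** in the final pictures only shim 1 is flat, and the slab, ring, bowl and jar look unmoved. The arm was clear, with about zero force on the tool. I judged this by eye and did not measure the slab's pose again. The spatula was outside the final crops, but the arm came no lower than about 74 mm until it was over the slab.

No check failed or disagreed.

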